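# Make up the bath tray and the night tray for a hotel room

### The job

Make up the two guest trays from the loose stock between them. The oblong tray is the bath tray: stand the slim bottle upright on its round felt patch and lay the soap box flat on its oblong patch, lengthwise along it. The square tray is the night tray: lay the remote control flat, buttons up, lengthwise on its long patch, and put the cork coaster on its round patch with the tumbler standing upright on the coaster; everything centred where it belongs to within about a centimetre, and the low jar, tissue box and notepad left where they are.

Things in the scene. Friction and masses are not known exactly. Their poses are not given: they have to be found in the camera images.
- bath_tray: Fixed oblong dark-wood board, 260 (its x) by 120 (y) by 8 mm thick, flat, no rim; brass rod handles along its short ends (x = +-122 mm, 21 mm high). Origin: centre of its underside, on the table; z up. Flush grey felt patches on its top: round, 56 mm across, at x = -60, y = 0 (for the bottle); oblong, 82 (x) by 58 (y) mm, centred at x = +55, y = 0 (for the soap box).
- night_tray: Fixed square dark-wood board, 200 by 200 by 8 mm thick, flat, no rim; brass rod handles along two edges (x = +-92 mm, 21 mm high). Origin: centre of its underside, on the table; z up. Flush grey felt patches on its top: round, 78 mm across, at x = 0, y = +50 (for coaster with tumbler on it); long, 132 (x) by 54 (y) mm, centred at x = 0, y = -50 (for the remote).
- bottle: Slim white plastic toiletry bottle with a black cap, standing upright: 38 mm diameter, 85 mm tall, 60 g; straight-sided from 5 to 50 mm up. Origin: centre of its underside; z up.
- soap_box: Plain cardboard soap box, closed, lying flat: 70 (its x) by 46 (y) by 24 mm (z), 70 g. Origin: centre of its underside.
- coaster: Round cork coaster lying flat: 66 mm diameter, 10 mm thick, 40 g. Origin: centre of its underside.
- tumbler: White ceramic tumbler (open cup without handle) standing upright: 60 mm across the rim, 75 mm tall, 150 g, walls 4 mm, narrowing to 48 mm at the foot. Origin: centre of its underside; z up.
- remote: Black television remote lying buttons up: 120 (its x) by 42 (y) by 18 mm (z), 90 g, grey buttons on top. Origin: centre of its underside.
- jar: Low white jar with a black lid, 48 mm diameter, 40 mm tall, loose. Not wanted: leave it. Origin: centre of its underside.
- tissue_box: Blue tissue box with an orange top, 105 (its x) by 200 (y) by 65 mm, loose. Leave it. Origin: middle of its near long bottom edge (it extends to its +x).
- notepad: Blue notepad holder with paper and a pen fixed on it, 135 (its x) by 175 (y) by 18 mm, loose. Leave it. Origin: middle of its near long bottom edge (it extends to its +x).

How it is judged:
By the outcome, as a careful person would: the job done as asked, in the order asked, and still so for the second after the job is handed in, with the robot touching nothing.
It also fails if it takes over 125 s, if anything falls off the work surface, if the arm or the gripper's body presses on something with over 40 N, if the wrist force passes 120 N, or if a joint passes its speed limit or range.

### The arm

A 6-joint arm with a two-finger parallel gripper is mounted at the origin on the work surface. World frame = base frame: x ahead of the robot, y to its left, z up, the work surface at z = 0. Lengths are in m, angles in rad, forces in N, time in s.
With the tool pointing down it reaches from about 0.425 to 0.95 m from the base axis. Payload 3.5 kg.
Tool frame: the origin (TCP) lies between the finger pads; the fingertips stand 19 mm ahead of it and the grasp point (between the pads) is the TCP; z points along the fingers, y is the line along which they close (so a half turn about z gives the same grasp; the last joint's range is limited). The gripper opens to 85 mm and grips with 20 to 120 N. Pads are 22 mm wide; open, the fingers measure 114 mm over their backs; the gripper's body (76 mm by 85 mm) begins 54 mm behind the grasp point. The pads swing forward as they close: fully open they stand 13 mm farther back than shut.
Start: joints at [1.079, 0.286, 1.577, -0, 1.279, -0.15], TCP at [0.226, 0.636, 0.25] pointing down, gripper open.
Joint ranges: [-2.77, 2.77], [-0.9, 2.22], [0.21, 2.48], [-1.53, 4.67], [0.24, 2.81], [-2.84, 2.84]. Speed limits (rad/s): [2.79, 2.79, 3.14, 3.14, 3.14, 3.14].

### API

Orientations are given as a unit quaternion [x, y, z, w].
In Python, from plant import get_state, cams, ctrl gives the robot as it stands. The module is installed in compiled form; this text tells all that it offers.
- The arm moves only by the tool jog_arm, never from a script. Its argument "deltas" is text: rows parted by semicolons, each of 6 numbers parted by spaces: the shift along the world's x, y, z normalised to -1 to 1, where 1 is 0.02 m, then the turn, a rotation vector about the world's x, y, z normalised to -1 to 1, where 1 is 0.1 rad. In form: x y z ax ay az; .... A call has 1 to 20 rows; each row shifts and turns the commanded pose from where the row before left it; what a row does not reach is not made up. A row lasts 1/8 s, in which the tool goes at most 62.5 mm and 10.7 degrees, less where a joint would pass 70% of its speed; a pose out of reach is approached as far as the arm can. A call with a number of a shift or a turn outside -1 to 1 is refused whole. A call with a gripper value outside its range is refused whole. "gripper" is the opening, from 0 (shut) to 1 (fully open), set as the call begins (left out, the last holds). The fingers move at their own pace and stop on an object; "squeeze" is the grip in N (left out, the last holds). Time passes only in rows, so rows that do not move let the fingers close. It gives the time, the measured TCP pose, the force, the opening and the grip force at its end, in the units of the state.
- get_state(): the state, without advancing time (a new reading comes with each control period).
- cams.read_camera(name): name is "scene" or "side" or "wrist"; returns a dict with "color" (400x640x3 uint8, blue, green, red), "vfov" (degrees; the focal length in pixels is half the picture's height over the tangent of half this angle, whatever the lens; pixels are square), "cx", "cy" (the principal point, pixels), "rvec" (rotation vector, rad) and "tvec" (3), from world to camera coordinates, as OpenCV has them. Camera axes: x right, y down, z forward; pixel columns grow to the right and rows downward; lengths in m; the calibration is good to about 2 mm. A picture is of the moment at which its call begins. There is no depth.
- ctrl.sign_off(): hands the job in; it is judged then, once.
The state is a dict: "time": time; "qpos": joint angles; "dq": joint speeds; "joint_efforts": joint torques, N m; "eef_pos": TCP position; "tcp_rot": TCP orientation; "contact_force": force on the tool from outside, world axes, zero at the start; "wrist_torque": the same for the moment, N m; "opening": opening from 0.0 (shut) to 1.0 (fully open); "finger_force": force on a finger pad.
Only numpy, scipy, OpenCV 4.12 (cv2) and the standard library are available. Lean on these libraries where they do the work, as an engineer would, in place of code of your own. Each camera call takes 0.05 s, during which the arm holds its last target. There are 200 camera calls.

## Working session

There is one attempt and no reset: what is moved stays moved. The work goes in short steps, Python scripts to look and compute and a tool call to move; the robot and the scene stay as the last step left them, time stands still between calls to the robot, and variables do not carry over. Pictures are saved under pics/ and viewed, at most 14 in all, crops included, and the job is handed in when it is done.

Besides the shell and the picture viewer there is one more tool, called after ">>>" as name(argument=value, ...) on one line, values as JSON. jog_arm: Moves the arm, as the interface text tells. Its arguments: {"type":"object","properties":{"deltas":{"type":"string"},"gripper":{"type":"number"},"squeeze":{"type":"number"}},"required":["deltas"]}

```bash
mkdir -p pics
cat > h.py <<'E'
import numpy as np, cv2
from plant import get_state, cams, ctrl
def cam(n):
    c=cams.read_camera(n); c['f']=200/np.tan(np.radians(c['vfov'])/2)
    c['R']=cv2.Rodrigues(np.array(c['rvec'],float))[0]; c['t']=np.array(c['tvec'],float).ravel(); c['C']=-c['R'].T@c['t']
    return c
def ray(c,uv,z):
    uv=np.atleast_2d(np.array(uv,float)); d=np.c_[(uv[:,0]-c['cx'])/c['f'],(uv[:,1]-c['cy'])/c['f'],np.ones(len(uv))]@c['R']
    return c['C']+d*((z-c['C'][2])/d[:,2:])
def proj(c,P):
    q=np.atleast_2d(P)@c['R'].T+c['t']; return q[:,:2]/q[:,2:]*c['f']+[c['cx'],c['cy']]
E
python3 - <<'E'
from h import *
for n in("scene","side","wrist"):
    c=cam(n); cv2.imwrite(f"pics/{n}0.png",c['color']); print(n,c['C'].round(3),c['R'][2].round(2),c['vfov'])
print(get_state())
E
```

```text
scene [0.849 0.405 0.881] [-0.24 -0.43 -0.87] 54.34052314944637
side [0.41  0.696 0.898] [ 0.18 -0.62 -0.76] 43.50882626647998
wrist [0.155 0.662 0.372] [ 0.28 -0.1  -0.95] 65.27041862607388
{'time': 0.15, 'qpos': array([ 1.07896125e+00,  2.87022620e-01,  1.57783989e+00, -6.97536543e-06,
        1.27862625e+00, -1.49995918e-01]), 'dq': array([-0.00025236, -0.00152506, -0.00365946, -0.00018164, -0.0016581 ,
        0.00020119]), 'joint_efforts': array([ 1.29968612e-03, -4.06603503e+01, -2.93140501e+01, -1.03898096e-04,
        3.93087816e-03, -2.03432586e-05]), 'eef_pos': array([0.22601478, 0.63552537, 0.24922505]), 'tcp_rot': array([ 1.70087532e-01,  9.85428502e-01, -9.00705677e-04, -2.95881190e-04]), 'contact_force': array([-0.9652617 ,  0.18948914, -0.69324207]), 'wrist_torque': array([-0.0138498 , -0.03403591, -0.02260662]), 'finger_force': 0.0, 'opening': 0.99429335544968}
```

View pics/scene0.png

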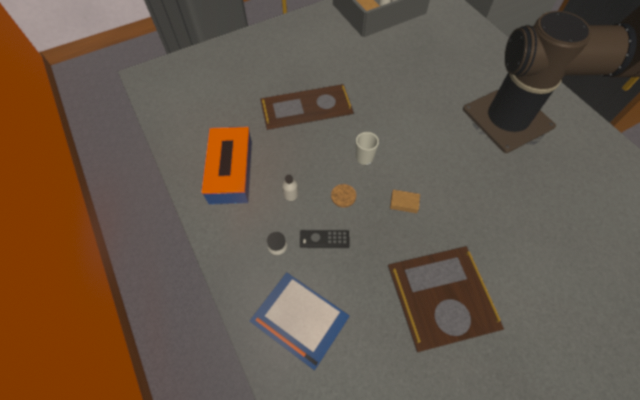

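View pics/side0.png

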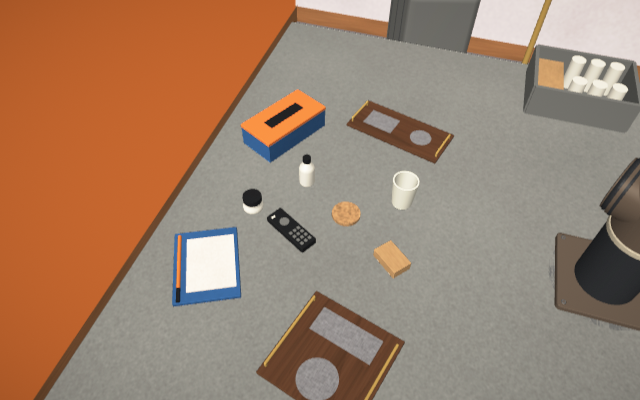

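Scene: night tray around (445,297) with patches at (436,274) and (453,317). Bath tray around (307,106) with patches at (289,107) and (326,101). Bottle (290,188), coaster (343,195), soap (405,201), remote (325,239), tumbler (367,148), jar (277,243). In the side view: soap (392,259), coaster (346,213), tumbler (404,190), remote (291,230), bottle (306,171).

```bash
cat > m.py <<'E'
from h import *
S={"scene":dict(nl=(436,274),nr=(453,317),bl=(289,108),br=(326,102),soap=(405,201),coaster=(343,195),remote=(325,239),tumbler=(367,155),bottle=(290,192),jar=(277,243)),
"side":dict(nl=(346,334),nr=(317,378),bl=(381,122),br=(421,138),soap=(392,259),coaster=(346,213),remote=(291,230),tumbler=(402,196),bottle=(306,177),jar=(252,202))}
Z=dict(nl=.008,nr=.008,bl=.008,br=.008,soap=.024,coaster=.01,remote=.018,tumbler=.075,bottle=.03,jar=.04)
def mask(im,k):
    hsv=cv2.cvtColor(cv2.GaussianBlur(im,(0,0),.6),cv2.COLOR_BGR2HSV).astype(int); H,s,v=hsv[...,0],hsv[...,1],hsv[...,2]
    if k in('nl','nr','bl','br'): return (s<70)
    if k in('soap','coaster'): return s>75
    if k=='remote': return v<75
    return v>165
if __name__=="__main__":
  for n in S:
    c=cam(n); im=c['color']; hsv=cv2.cvtColor(im,cv2.COLOR_BGR2HSV)
    for k,(u,v) in S[n].items():
        w=45; x0,y0=max(u-w,0),max(v-w,0)
        m=mask(im,k)[y0:v+w,x0:u+w].astype(np.uint8)
        if k=='remote': m=cv2.morphologyEx(m,cv2.MORPH_CLOSE,np.ones((9,9),np.uint8))
        nn,L,st,ce=cv2.connectedComponentsWithStats(m,connectivity=4)
        l=L[v-y0,u-x0]
        if l==0: print(n,k,'miss',hsv[v,u]);continue
        cs,_=cv2.findContours((L==l).astype(np.uint8),cv2.RETR_EXTERNAL,cv2.CHAIN_APPROX_NONE)
        P=max(cs,key=len)[:,0]+[x0,y0]; ys,xs=np.nonzero(L==l)
        W=ray(c,P,Z[k])[:,:2]; r=cv2.minAreaRect((W*1000).astype(np.float32)); cw=ray(c,np.c_[xs+x0,ys+y0],Z[k])[:,:2].mean(0)
        bp=cv2.boxPoints(r); e=[bp[1]-bp[0],bp[2]-bp[1]]; e=max(e,key=np.linalg.norm)
        print(n,k,hsv[v,u],'n',len(xs),'cen',(cw*1000).round(1),'rect',np.round(r[0],1),np.round(r[1],1),'longdir',round(np.degrees(np.arctan2(e[1],e[0]))%180,1))
E
python3 m.py
python3 - <<'E'
from h import *
c=cam("side");s=c['color'];c2=cam("scene")['color']
a=cv2.resize(c2[80:280,190:450],None,fx=3,fy=3,interpolation=2); cv2.imwrite("pics/zoom1.png",a)
E
```

```text
scene nl [ 9 18 99] n 1337 cen [479.5 282.1] rect [478.8 281.8] [ 55.5 133.6] longdir 164.6
scene nr [10 16 98] n 1044 cen [505.5 378.8] rect [505.7 378.3] [76.8 77.9] longdir 100.7
scene bl [  9  18 101] n 446 cen [ 550.5 -335.3] rect [ 550.3 -335.7] [61.2 83.6] longdir 163.9
scene br [ 13  18 100] n 222 cen [ 440.1 -305.2] rect [ 438.7 -305.4] [55.6 53.8] longdir 61.0
scene soap [ 16 147 149] n 590 cen [436.9  94.5] rect [436.5  94.4] [59.  72.6] longdir 139.9
scene coaster [ 16 149 144] n 497 cen [559.1  -1. ] rect [ 5.585e+02 -3.000e-01] [68.2 64.5] longdir 60.3
scene remote [18 25 52] n 883 cen [661.9  83.6] rect [661.8  83.5] [ 44.1 118.1] longdir 151.0
scene tumbler miss [ 23  39 151]
scene bottle miss [ 20  39 157]
scene jar miss [17 27 65]
side nl [ 10  10 147] n 1915 cen [474.4 279.9] rect [475.7 278.9] [ 55.6 132.8] longdir 164.6
side nr [  9  12 146] n 1494 cen [502.4 375.9] rect [503.4 374. ] [77.1 75.6] longdir 17.5
side bl [  5  10 152] n 464 cen [ 547.  -339.5] rect [ 547.2 -340.1] [61.3 82.5] longdir 164.2
side br [  9  12 149] n 258 cen [ 436.2 -309.2] rect [ 436.6 -310.2] [53.5 53.4] longdir 18.1
side soap [ 16 122 221] n 816 cen [428.   94.8] rect [428.6  94.1] [55.6 78.1] longdir 140.3
side coaster [ 15 130 218] n 568 cen [553.2  -2.8] rect [552.9  -4.4] [63.7 70. ] longdir 106.4
side remote [90  7 39] n 940 cen [653.7  84.4] rect [654.9  83.6] [ 45.4 124. ] longdir 150.7
side tumbler [ 25  26 229] n 869 cen [440.4 -59.5] rect [436.3 -57.9] [ 60.2 118.1] longdir 100.1
side bottle [ 23  22 233] n 347 cen [672.4 -72.5] rect [671.2 -72.3] [38.4 80.8] longdir 107.7
side jar miss [105  14  37]
```

View pics/zoom1.png

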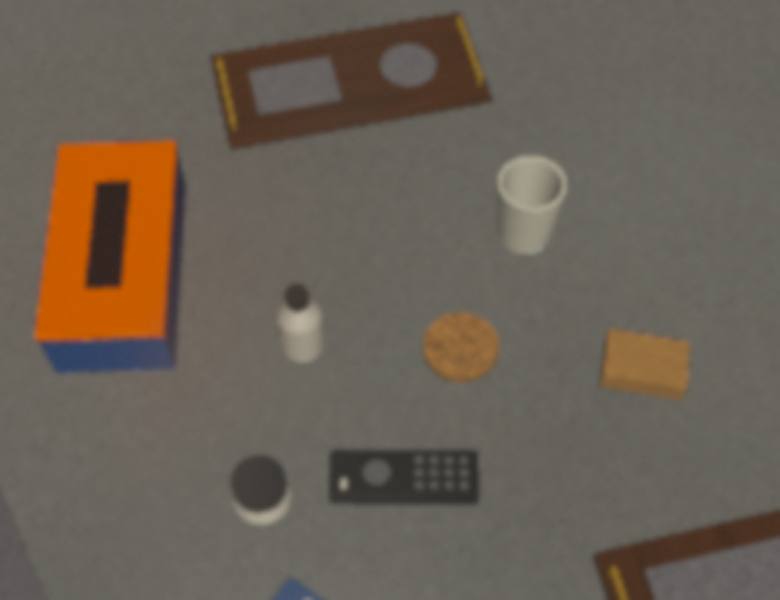

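Zoom: objects are well separated. The jar is about 90 mm from the remote's left end, and the tissue box edge is about 35 px in the original picture left of the bottle. Next I refine the centres, using the silhouette centroid at half height and two-ray intersection.

```bash
cat > m2.py <<'E'
from h import *
from m import S
# seeds -> silhouette centroid per view, closest point of the two rays
def sil(c,k,u,v):
    im=cv2.GaussianBlur(c['color'],(0,0),.6); hsv=cv2.cvtColor(im,cv2.COLOR_BGR2HSV).astype(int); bg=np.median(hsv[...,2][80:280,190:450])
    w=40;x0,y0=u-w,v-w; h=hsv[y0:v+w,x0:u+w]
    m=(h[...,1]>75) if k in('soap','coaster') else (h[...,2]<bg*.72) if k in('remote','lid') else (h[...,2]>bg*1.22)
    m=cv2.morphologyEx(m.astype(np.uint8),cv2.MORPH_CLOSE,np.ones((7,7)))
    n,L,st,ce=cv2.connectedComponentsWithStats(m,connectivity=4); l=L[v-y0,u-x0]
    if l==0: return None
    return ce[l]+[x0,y0], st[l][:]
if __name__=="__main__":
  C={n:cam(n) for n in S}
  S['scene']['lid']=(277,241);S['side']['lid']=(252,197)
  S['scene']['jar']=(281,251);S['side']['jar']=(252,208)
  hz=dict(soap=.012,coaster=.005,remote=.009,tumbler=.04,bottle=.03,lid=.035,jar=.02)
  for k in hz:
    A=[];
    for n in S:
        r=sil(C[n],k,*S[n][k])
        if r is None: print(n,k,'miss'); continue
        c=C[n]; p0=ray(c,r[0],hz[k])[0]; p1=ray(c,r[0],0)[0]; A.append((c['C'],(p1-c['C'])/np.linalg.norm(p1-c['C']),p0)); print(n,k,r[0].round(1),r[1][2:],(p0*1000).round(1))
    if len(A)==2:
        M=np.zeros((3,3));b=np.zeros(3)
        for o,d,_ in A: Q=np.eye(3)-np.outer(d,d);M+=Q;b+=Q@o
        print('   tri',k,(np.linalg.solve(M,b)*1000).round(1))
  for n,P in(("scene",[(211,129),(249,128),(245,192),(205,192)]),): print('tissue top',(ray(C[n],P,.065)*1000).round(0)[:,:2].tolist())
  print('notepad',(ray(C['scene'],[(288,275),(349,320),(316,366),(251,317)],.018)*1000).round(0)[:,:2].tolist())
E
python3 m2.py
```

```text
scene soap [404.8 200.9] [ 30  24 589] [431.3  90.3  12. ]
side soap [391.6 258.6] [ 38  38 815] [428.2  86.8  12. ]
   tri soap [429.2  87.9  10.5]
scene coaster [343.2 195.2] [ 26  24 497] [557.5  -3.2   5. ]
side coaster [345.7 213.4] [ 29  25 568] [554.   -6.6   5. ]
   tri coaster [555.3  -6.5   2.2]
scene remote [324.4 238.5] [ 50  18 884] [660.1  80.3   9. ]
side remote [291.1 229.8] [  49   45 1005] [655.7  78.3   9. ]
   tri remote [657.9  76.7   4. ]
scene tumbler [366.8 146. ] [ 23  34 555] [437.  -86.7  40. ]
side tumbler [403.4 188. ] [ 28  39 776] [442.2 -91.7  40. ]
   tri tumbler [442.  -80.9  51. ]
scene bottle [290.1 190.6] [ 14  19 218] [676.3 -68.3  30. ]
side bottle [305.2 173.9] [ 15  24 286] [673.  -72.8  30. ]
   tri bottle [674.4 -72.   27.8]
scene lid [276.  240.4] [ 17  16 221] [767.3  39.3  35. ]
side lid [251.8 197.3] [ 20  18 291] [763.3  37.4  35. ]
   tri lid [765.9  35.5  30.1]
scene jar [277.8 251.1] [18  9 79] [773.8  59.2  20. ]
side jar [251.3 209.2] [ 19  10 114] [757.2  58.9  20. ]
   tri jar [769.1  44.8  -5.9]
tissue top [[782.0, -320.0], [692.0, -275.0], [781.0, -98.0], [865.0, -145.0]]
notepad [[779.0, 122.0], [709.0, 276.0], [815.0, 322.0], [891.0, 167.0]]
```

>>> jog_arm(deltas="0.62 -0.98 -0.25 0 0 0;0.62 -0.98 -0.25 0 0 0;0.62 -0.98 -0.25 0 0 0;0.62 -0.98 -0.25 0 0 0;0.62 -0.98 -0.25 0 0 0;0.62 -0.98 -0.25 0 0 0;0.62 -0.98 -0.25 0 0 0;0.62 -0.98 -0.25 0 0 0;0.62 -0.98 -0.25 0 0 0;0.62 -0.98 -0.25 0 0 0;0.62 -0.98 -0.25 0 0 0;0.62 -0.98 -0.25 0 0 0;0.62 -0.98 -0.25 0 0 0;0.62 -0.98 -0.25 0 0 0;0.62 -0.98 -0.25 0 0 0;0.62 -0.98 -0.25 0 0 0;0.62 -0.98 -0.25 0 0 0;0.62 -0.98 -0.25 0 0 0;0.62 -0.98 -0.25 0 0 0;0.62 -0.98 -0.25 0 0 0", gripper=1)

```text
time: 2.95
eef_pos: [0.4747, 0.2426, 0.1502]
tcp_rot: [0.17, 0.985, 0.0, 0.0]
contact_force: [0.5, -0.1, 0.4]
opening: 0.996
finger_force: 0.0
```

>>> jog_arm(deltas="0.62 -0.98 0 0 0 0;0.62 -0.98 0 0 0 0;0.62 -0.98 0 0 0 0;0.62 -0.98 0 0 0 0;0.62 -0.98 0 0 0 0;0.62 -0.98 0 0 0 0;0.62 -0.98 0 0 0 0;0.62 -0.98 0 0 0 0;0.62 -0.98 0 0 0 0;0.62 -0.98 0 0 0 0;0.62 -0.98 0 0 0 0;0.62 -0.98 0 0 0 0;0.62 -0.98 0 0 0 0;0.62 -0.98 0 0 0 0;0.65 -0.98 0 0 0 0;0.65 -0.98 0 0 0 0;0 0 0 0 0 0;0 0 0 0 0 0")

```text
time: 5.2
eef_pos: [0.6735, -0.0693, 0.15]
tcp_rot: [0.17, 0.985, 0.0, -0.001]
contact_force: [-0.1, 0.3, 0.9]
opening: 1.0
finger_force: 0.0
```

Run:
```python
from h import *
s=get_state();print(s['time'],s['eef_pos'],s['tcp_rot'],s['contact_force'])
c=cam("wrist");cv2.imwrite("pics/w1.png",c['color'])
print(proj(c,[s['eef_pos'],[.6746,-.0705,.085],[.6746,-.0705,0]]))
```

```text
5.2 [ 0.67351631 -0.06933291  0.1499812 ] [ 1.70019844e-01  9.85440493e-01  1.86301477e-04 -5.01694607e-04] [-0.08167574  0.26254023  0.92640944]
[[314.19224848 283.41761528]
 [314.01275952 231.49258948]
 [314.9517754  196.06652993]]
```

View pics/w1.png

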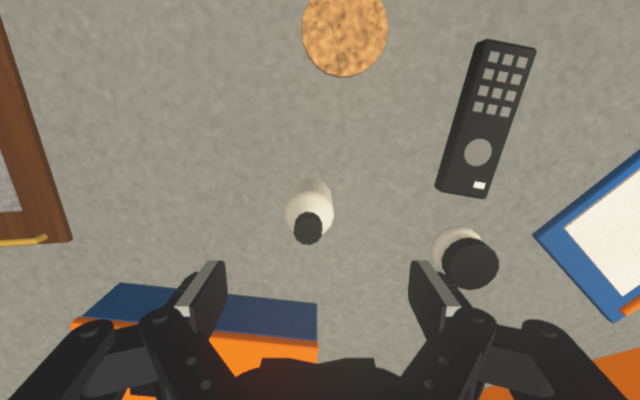

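The bottle cap is at (308,230) against a predicted (314,231), so it is about 3 mm off along the closing axis, which is fine. Descending.

>>> jog_arm(deltas="0 -0.1 -1 0 0 0;0 0 -1 0 0 0;0 0 -1 0 0 0;0 0 -1 0 0 0;0 0 -0.8 0 0 0;0 0 -0.7 0 0 0;0 0 0 0 0 0")

```text
time: 6.12
eef_pos: [0.6729, -0.0714, 0.0386]
tcp_rot: [0.17, 0.985, 0.0, -0.001]
contact_force: [0.5, 0.5, 0.2]
opening: 1.0
finger_force: 0.0
```

>>> jog_arm(deltas="0 0 0 0 0 0;0 0 0 0 0 0;0 0 0 0 0 0;0 0 0 0 0 0;0 0 0 0 0 0;0 0 0 0 0 0;0 0 0 0 0 0", gripper=0, squeeze=30)

```text
time: 7.0
eef_pos: [0.6746, -0.0718, 0.0415]
tcp_rot: [0.17, 0.985, -0.0, 0.001]
contact_force: [-0.1, -0.7, 5.6]
opening: 0.431
finger_force: 30.9
```

>>> jog_arm(deltas="0 0 1 0 0 0;0 0 1 0 0 0;0 0 1 0 0 0;0 0 1 0 0 0;-0.91 -0.91 0 0 0 0;-0.91 -0.91 0 0 0 0;-0.91 -0.91 0 0 0 0;-0.91 -0.91 0 0 0 0;-0.91 -0.91 0 0 0 0;-0.91 -0.91 0 0 0 0;-0.91 -0.91 0 0 0 0;-0.91 -0.91 0 0 0 0;-0.91 -0.91 0 0 0 0;-0.91 -0.91 0 0 0 0;-0.91 -0.91 0 0 0 0;-0.91 -0.91 0 0 0 0;-0.9 -0.9 0 0 0 0;0 0 0 0 0 0;0 0 0 0 0 0")

```text
time: 9.38
eef_pos: [0.4378, -0.3079, 0.1209]
tcp_rot: [0.17, 0.985, -0.0, 0.0]
contact_force: [0.0, 0.2, -0.2]
opening: 0.432
finger_force: 30.3
```

Run:
```python
from h import *
s=get_state();print(s['time'],s['eef_pos'],s['opening'],s['finger_force'])
c=cam("wrist");a=cv2.resize(c['color'],None,fx=.7,fy=.7);
d=cam("side");b=cv2.resize(d['color'][40:220,300:520],None,fx=2,fy=2)
o=np.zeros((400,450+448,3),np.uint8);o[:280,:448]=a;o[:360,448:448+440]=b;o=o[:,:]
cv2.imwrite("pics/w2.png",cv2.resize(o,(798,356)))
print(proj(c,[[.4381,-.3073,.008]])*.7*798/898)
```

```text
9.375 [ 0.4377987  -0.30789078  0.12094695] 0.4317163504396381 30.317440838043694
[[196.80783225 128.67202082]]
```

View pics/w2.png

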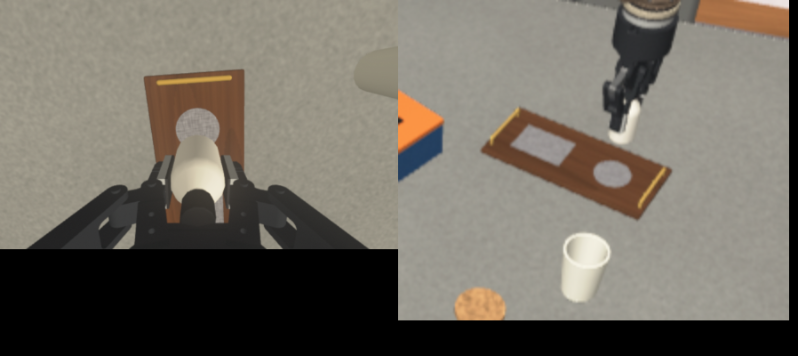

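The patch is at (197,127) and the prediction was (197,129). The bottle hangs upright. Placing it.

>>> jog_arm(deltas="0 0 -1 0 0 0;0 0 -1 0 0 0;0 0 -0.8 0 0 0;0 0 -0.5 0 0 0;0 0 -0.2 0 0 0;0 0 0 0 0 0;0 0 0 0 0 0")

```text
time: 10.35
eef_pos: [0.4378, -0.3085, 0.051]
tcp_rot: [0.17, 0.985, -0.0, 0.001]
contact_force: [0.2, -0.1, -0.0]
opening: 0.435
finger_force: 30.3
```

>>> jog_arm(deltas="0 0 0 0 0 0;0 0 0 0 0 0;0 0 0 0 0 0;0 0 0 0 0 0;0 0 0 0 0 0", gripper=0.75)

```text
time: 10.98
eef_pos: [0.4374, -0.308, 0.0503]
tcp_rot: [0.17, 0.985, -0.0, -0.0]
contact_force: [0.5, 0.1, -0.1]
opening: 0.75
finger_force: 0.0
```

>>> jog_arm(deltas="0 0 1 0 0 0;0 0 1 0 0 0;0 0 1 0 0 0;0 0 1 0 0 0;0 0 0.8 0 0 0;0 0 0 0 0 0")

```text
time: 11.72
eef_pos: [0.4381, -0.3087, 0.1478]
tcp_rot: [0.17, 0.985, -0.001, 0.001]
contact_force: [0.1, -0.3, 0.1]
opening: 0.754
finger_force: 0.0
```

>>> jog_arm(deltas="0 0.99 0 0 0 -0.18;0 0.99 0 0 0 -0.18;0 0.99 0 0 0 -0.18;0 0.99 0 0 0 -0.18;0 0.99 0 0 0 -0.18;0 0.99 0 0 0 -0.18;0 0.99 0 0 0 -0.18;0 0.99 0 0 0 -0.18;0 0.99 0 0 0 -0.18;0 0.99 0 0 0 -0.18;0 0.99 0 0 0 -0.18;0 0.99 0 0 0 -0.18;0 0.99 0 0 0 -0.18;0 0.99 0 0 0 -0.18;0 0.99 0 0 0 -0.18;0 0.99 0 0 0 -0.18;-0.1 0.99 0 0 0 -0.18;-0.1 0.99 0 0 0 -0.18;-0.1 0.99 0 0 0 -0.18;-0.1 0.99 0 0 0 -0.14", gripper=1)

```text
time: 14.22
eef_pos: [0.4286, 0.0886, 0.1452]
tcp_rot: [0.342, 0.94, -0.0, -0.001]
contact_force: [-0.1, -0.0, -0.3]
opening: 0.996
finger_force: 0.0
```

>>> jog_arm(deltas="0 0 0 0 0 0;0 0 0 0 0 0")

```text
time: 14.48
eef_pos: [0.4291, 0.0876, 0.1458]
tcp_rot: [0.342, 0.94, -0.0, -0.0]
contact_force: [0.6, -0.2, 0.2]
opening: 0.999
finger_force: 0.0
```

```bash
cat > w.py <<'E'
from h import *
import sys
from scipy.spatial.transform import Rotation as Ro
def go(name,pts):
    s=get_state();y=Ro.from_quat(s['tcp_rot']).apply([0,1,0]);print(s['time'],s['eef_pos'].round(4),'yaw',np.degrees(np.arctan2(y[1],y[0])).round(1)%180)
    c=cam("wrist");cv2.imwrite(f"pics/{name}.png",c['color'])
    print(proj(c,pts).round(0).tolist()); return c
E
python3 - <<'E'
from w import *
import numpy as np
c=go("w3",[[.4297,.0885,.024]])
im=c['color'];hsv=cv2.cvtColor(cv2.GaussianBlur(im,(0,0),1),cv2.COLOR_BGR2HSV)
m=((hsv[...,1]>75)&(abs(hsv[...,0].astype(int)-15)<8)).astype(np.uint8)
n,L,st,ce=cv2.connectedComponentsWithStats(m)
for i in np.argsort(-st[1:,4])[:4]+1:
    ys,xs=np.nonzero(L==i);
    r=cv2.minAreaRect((ray(c,np.c_[xs,ys],.024)[:,:2]*1000).astype(np.float32)); bp=cv2.boxPoints(r);e=max([bp[1]-bp[0],bp[2]-bp[1]],key=np.linalg.norm)
    print(st[i],ce[i].round(0),(ray(c,ce[i],.012)*1000).round(1),np.round(r[1],1),np.degrees(np.arctan2(e[1],e[0]))%180)
E
```

```text
14.475 [0.4291 0.0876 0.1458] yaw 50.0
[[317.0, 204.0]]
[  445     0   195   224 20599] [557. 104.] [[489.9 283.   12. ]] [121. 184.] 164.51547
[ 290  159   58   85 4763] [319. 201.] [[431.   89.3  12. ]] [46.1 71.9] 140.092
[ 295  316   65   49 2576] [326. 341.] [[548.1   1.9  12. ]] [62.3 54.4] 61.13739
[  0 365  39  35 587] [ 14. 383.] [[ 379.2 -283.    12. ]] [18.7 66.2] 94.720535
```

View pics/w3.png

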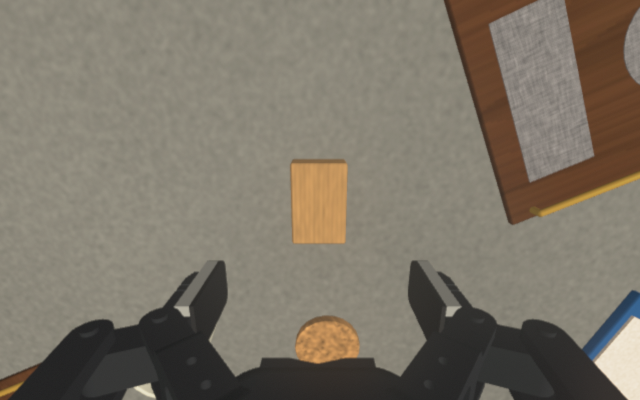

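Soap is centred at (319,201) and its long side is aligned (140.1°). Descending.

>>> jog_arm(deltas="0.08 0.08 -1 0 0 0;0 0 -1 0 0 0;0 0 -1 0 0 0;0 0 -1 0 0 0;0 0 -0.9 0 0 0;0 0 -0.6 0 0 0;0 0 -0.4 0 0 0;0 0 0 0 0 0")

```text
time: 15.52
eef_pos: [0.4309, 0.0894, 0.028]
tcp_rot: [0.342, 0.94, -0.0, -0.0]
contact_force: [-0.0, 0.0, 0.5]
opening: 0.998
finger_force: 0.0
```

>>> jog_arm(deltas="0 0 0 0 0 0;0 0 0 0 0 0;0 0 0 0 0 0;0 0 0 0 0 0;0 0 0 0 0 0;0 0 0 0 0 0", gripper=0, squeeze=30)

```text
time: 16.27
eef_pos: [0.4317, 0.0896, 0.029]
tcp_rot: [0.342, 0.94, 0.0, 0.001]
contact_force: [-1.1, 0.6, 6.0]
opening: 0.531
finger_force: 32.3
```

>>> jog_arm(deltas="0 0 1 0 0 0;0 0 1 0 0 0;0 0 1 0 0 0;0 0 1 0 0 0;0 0 1 0 0 0;0 0 0.6 0 0 0;0.3 -0.97 0 0 0 0.2;0.3 -0.97 0 0 0 0.2;0.3 -0.97 0 0 0 0.2;0.3 -0.97 0 0 0 0.2;0.3 -0.97 0 0 0 0.2;0.3 -0.97 0 0 0 0.2;0.3 -0.97 0 0 0 0.2;0.3 -0.97 0 0 0 0.2;0.3 -0.97 0 0 0 0.2;0.3 -0.97 0 0 0 0.2;0.3 -0.97 0 0 0 0.2;0.3 -0.97 0 0 0 0.2;0.3 -0.97 0 0 0 0.2;0.3 -0.97 0 0 0 0.2")

```text
time: 18.77
eef_pos: [0.5146, -0.1824, 0.1393]
tcp_rot: [0.207, 0.978, 0.0, -0.001]
contact_force: [0.1, -0.0, -0.4]
opening: 0.536
finger_force: 31.6
```

>>> jog_arm(deltas="0.21 -0.97 0 0 0 0.2;0.21 -0.97 0 0 0 0.2;0.21 -0.97 0 0 0 0.2;0.21 -0.97 0 0 0 0.2;0.21 -0.97 0 0 0 0.2;0.21 -0.97 0 0 0 0.2;0.21 -0.97 0 0 0 0.2;0.2 -0.98 0 0 0 0.1;0 0 0 0 0 0;0 0 0 0 0 0")

```text
time: 20.02
eef_pos: [0.5481, -0.3369, 0.1398]
tcp_rot: [0.134, 0.991, 0.0, -0.001]
contact_force: [-0.2, 0.5, 0.0]
opening: 0.529
finger_force: 31.6
```

Run:
```python
from w import *
go("w4",[[.4381,-.3073,.008],[.5487,-.3375,.008]])
```

```text
20.025 [ 0.5481 -0.3369  0.1398] yaw 74.6
[[315.0, 53.0], [315.0, 201.0]]
```

View pics/w4.png

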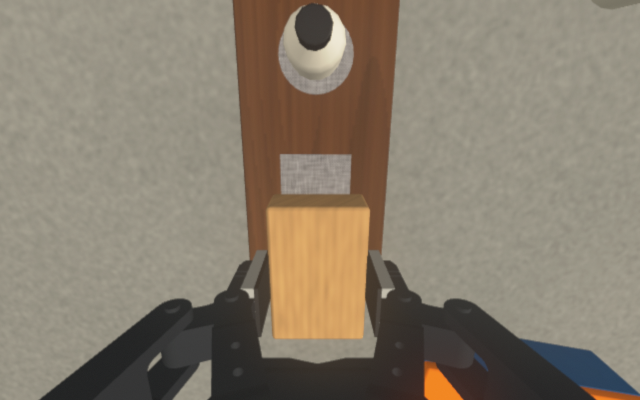

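The bottle foot sits centred on its patch (about (315,56) against (316,55)). The soap is in line with its patch. Lowering.

>>> jog_arm(deltas="0 0 -1 0 0 0;0 0 -1 0 0 0;0 0 -1 0 0 0;0 0 -1 0 0 0;0 0 -0.7 0 0 0;0 0 -0.3 0 0 0;0 0 -0.1 0 0 0;0 0 0 0 0 0;0 0 0 0 0 0")

```text
time: 21.2
eef_pos: [0.5489, -0.3378, 0.0392]
tcp_rot: [0.133, 0.991, -0.0, 0.001]
contact_force: [0.4, 0.5, -0.9]
opening: 0.529
finger_force: 31.6
```

>>> jog_arm(deltas="0 0 0 0 0 0;0 0 0 0 0 0;0 0 0 0 0 0;0 0 0 0 0 0", gripper=0.8)

```text
time: 21.7
eef_pos: [0.5484, -0.3375, 0.0384]
tcp_rot: [0.133, 0.991, -0.0, 0.0]
contact_force: [-0.4, 0.2, -0.1]
opening: 0.798
finger_force: 0.0
```

>>> jog_arm(deltas="0 0 1 0 0 0;0 0 1 0 0 0;0 0 1 0 0 0;0 0 1 0 0 0;0 0 1 0 0 0;0 0 0 0 0 0;0 0 0 0 0 0")

```text
time: 22.58
eef_pos: [0.5481, -0.3371, 0.1378]
tcp_rot: [0.134, 0.991, 0.0, -0.0]
contact_force: [0.7, 0.6, -1.7]
opening: 0.802
finger_force: 0.0
```

Run:
```python
from w import *
c=go("w5",[[.4381,-.3073,.008],[.5487,-.3375,.008],[.5487,-.3375,.032]])
for n in("wrist","scene","side"):
    c=cam(n) if n!="wrist" else c
    hsv=cv2.cvtColor(cv2.GaussianBlur(c['color'],(0,0),.7),cv2.COLOR_BGR2HSV).astype(int)
    m=((hsv[...,1]>75)&(abs(hsv[...,0]-15)<5)&(hsv[...,2]>110)).astype(np.uint8)
    N,L,st,ce=cv2.connectedComponentsWithStats(m)
    q=proj(c,[[.5487,-.3375,.02]])[0];l=L[int(q[1]),int(q[0])]
    if l: 
        ys,xs=np.nonzero(L==l);r=cv2.minAreaRect((ray(c,np.c_[xs,ys],.032)[:,:2]*1000).astype(np.float32));bp=cv2.boxPoints(r);e=max([bp[1]-bp[0],bp[2]-bp[1]],key=np.linalg.norm)
        print(n,st[l],(ray(c,ce[l],.02)*1000).round(1),np.round(r,1) if 0 else r,np.degrees(np.arctan2(e[1],e[0]))%180)
```

```text
22.575 [ 0.5481 -0.3371  0.1378] yaw 74.7
[[315.0, 53.0], [315.0, 202.0], [315.0, 211.0]]
wrist [  234     0   167   283 31830] [[ 501.6 -325.7   20. ]] ((510.70758056640625, -326.72625732421875), (107.28146362304688, 204.55410766601562), 74.39363098144531) 164.39363
scene [275  96  27  20 430] [[ 550.5 -334.5   20. ]] ((554.1845703125, -324.6395568847656), (66.97441101074219, 71.51896667480469), 74.8766098022461) 164.87663
side [351 101  59  29 667] [[ 554.6 -345.6   20. ]] ((551.1151733398438, -320.4725341796875), (99.3905258178711, 127.58426666259766), 74.87019348144531) 164.8702
```

View pics/w5.png

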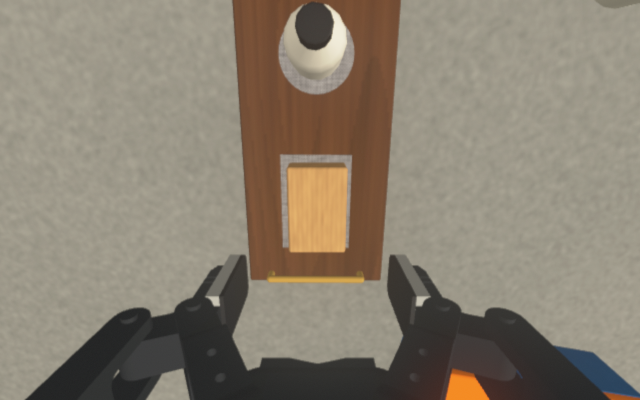

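The soap's top face is centred at (317,209) against a predicted (315,211), and parallel to its patch. The bath tray is done. Next, the remote.

>>> jog_arm(deltas="0.25 0.946 0 0 0 -0.11;0.25 0.946 0 0 0 -0.11;0.25 0.946 0 0 0 -0.11;0.25 0.946 0 0 0 -0.11;0.25 0.946 0 0 0 -0.11;0.25 0.946 0 0 0 -0.11;0.25 0.946 0 0 0 -0.11;0.25 0.946 0 0 0 -0.11;0.25 0.946 0 0 0 -0.11;0.25 0.946 0 0 0 -0.11;0.25 0.946 0 0 0 -0.11;0.25 0.946 0 0 0 -0.11;0.25 0.946 0 0 0 -0.11;0.25 0.946 0 0 0 -0.11;0.25 0.946 0 0 0 -0.11;0.25 0.946 0 0 0 -0.11;0.25 0.946 0 0 0 -0.11;0.25 0.946 0 0 0 -0.11;0.25 0.946 0 0 0 -0.11;0.25 0.946 0 0 0 -0.11", gripper=1)

```text
time: 25.22
eef_pos: [0.648, 0.0416, 0.1372]
tcp_rot: [0.242, 0.97, -0.0, -0.001]
contact_force: [-0.5, 0.0, 0.3]
opening: 1.0
finger_force: 0.0
```

>>> jog_arm(deltas="0.25 0.946 0 0 0 -0.11;0.24 0.95 0 0 0 -0.11;0 0 0 0 0 0;0 0 0 0 0 0")

```text
time: 25.72
eef_pos: [0.6578, 0.0784, 0.1376]
tcp_rot: [0.252, 0.968, -0.0, -0.001]
contact_force: [0.1, 0.3, -0.1]
opening: 1.002
finger_force: 0.0
```

Run:
```python
from w import *
c=go("w6",[[.6579,.0793,.018]])
hsv=cv2.cvtColor(cv2.GaussianBlur(c['color'],(0,0),1),cv2.COLOR_BGR2HSV).astype(int)
m=(hsv[...,2]<90).astype(np.uint8);m[255:]=0;m=cv2.morphologyEx(m,cv2.MORPH_CLOSE,np.ones((13,13)))
N,L,st,ce=cv2.connectedComponentsWithStats(m)
for i in np.argsort(-st[1:,4])[:3]+1:
    ys,xs=np.nonzero(L==i);r=cv2.minAreaRect((ray(c,np.c_[xs,ys],.018)[:,:2]*1000).astype(np.float32));bp=cv2.boxPoints(r);e=max([bp[1]-bp[0],bp[2]-bp[1]],key=np.linalg.norm)
    print(st[i],(ray(c,ce[i],.009)*1000).round(1),r,np.degrees(np.arctan2(e[1],e[0]))%180)
```

```text
25.725 [0.6578 0.0784 0.1376] yaw 60.8
[[317.0, 204.0]]
[ 291  131   54  124 5835] [[648.5  85.5   9. ]] ((652.3138427734375, 83.37611389160156), (40.97980499267578, 102.7980728149414), 60.81039047241211) 150.81038
[618 227  22  25 273] [[824.  302.2   9. ]] ((817.04443359375, 297.58758544921875), (15.084339141845703, 21.92714500427246), 28.712818145751953) 118.71269
[525 139  18  19  43] [[703.1 253.2   9. ]] ((699.564208984375, 247.2762451171875), (1.4861255884170532, 17.15340805053711), 24.537769317626953) 114.53767
```

>>> jog_arm(deltas="0.06 0.02 -1 0 0 0;0 0 -1 0 0 0;0 0 -1 0 0 0;0 0 -1 0 0 0;0 0 -0.8 0 0 0;0 0 -0.5 0 0 0;0 0 -0.3 0 0 0;0 0 0 0 0 0")

```text
time: 26.78
eef_pos: [0.6594, 0.0793, 0.0262]
tcp_rot: [0.252, 0.968, -0.0, -0.0]
contact_force: [0.3, -0.4, -0.1]
opening: 0.999
finger_force: 0.0
```

>>> jog_arm(deltas="0 0 0 0 0 0;0 0 0 0 0 0;0 0 0 0 0 0;0 0 0 0 0 0;0 0 0 0 0 0;0 0 0 0 0 0", gripper=0, squeeze=35)

```text
time: 27.52
eef_pos: [0.66, 0.0793, 0.0272]
tcp_rot: [0.252, 0.968, 0.0, 0.001]
contact_force: [0.9, 0.3, 4.6]
opening: 0.477
finger_force: 36.9
```

>>> jog_arm(deltas="0 0 0.5 0 0 0;0 0 1 0 0 0;0 0 1 0 0 0;0 0 1 0 0 0;0 0 1 0 0 0;0 0 0.5 0 0 0;0 0 0 0 0 0")

```text
time: 28.4
eef_pos: [0.66, 0.0793, 0.1276]
tcp_rot: [0.252, 0.968, 0.0, 0.001]
contact_force: [1.0, 0.6, -0.8]
opening: 0.476
finger_force: 36.3
```

Run:
```python
from w import *
go("w7",[[.6579,.0793,.018]])
```

```text
28.4 [0.66   0.0793 0.1276] yaw 60.8
[[314.0, 206.0]]
```

View pics/w7.png

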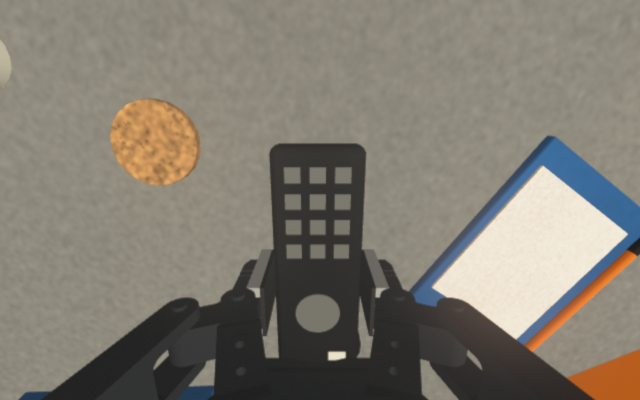

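The remote is held level, with its far end at row ~150 and the lateral centre at 317.

Run:
```python
from h import *
c=cam("wrist");s=get_state();p=ray(c,[[317,148],[317,152]],s['eef_pos'][2]-.009);print(np.linalg.norm((p-s['eef_pos'])[:,:2],axis=1)*1000,(p-s['eef_pos'])*1000)
```

```text
[58.89518841 57.21547859] [[-50.63993234  30.07059144  -9.        ]
 [-49.17311333  29.25091307  -9.        ]]
```

>>> jog_arm(deltas="-0.83 0.917 0 0 0 0.215;-0.83 0.917 0 0 0 0.215;-0.83 0.917 0 0 0 0.215;-0.83 0.917 0 0 0 0.215;-0.83 0.917 0 0 0 0.215;-0.83 0.917 0 0 0 0.215;-0.83 0.917 0 0 0 0.215;-0.83 0.917 0 0 0 0.215;-0.83 0.917 0 0 0 0.215;-0.83 0.917 0 0 0 0.215;-0.83 0.917 0 0 0 0.215;0 0 0 0 0 0;0 0 0 0 0 0")

```text
time: 30.12
eef_pos: [0.4769, 0.2811, 0.1265]
tcp_rot: [0.136, 0.991, -0.0, 0.0]
contact_force: [0.0, 0.4, -0.6]
opening: 0.477
finger_force: 36.3
```

Run:
```python
from w import *
go("w8",[[.477,.281,.008],[.504,.377,.008]])
```

```text
30.125 [0.4769 0.2811 0.1265] yaw 74.4
[[316.0, 205.0], [439.0, 205.0]]
```

View pics/w8.png

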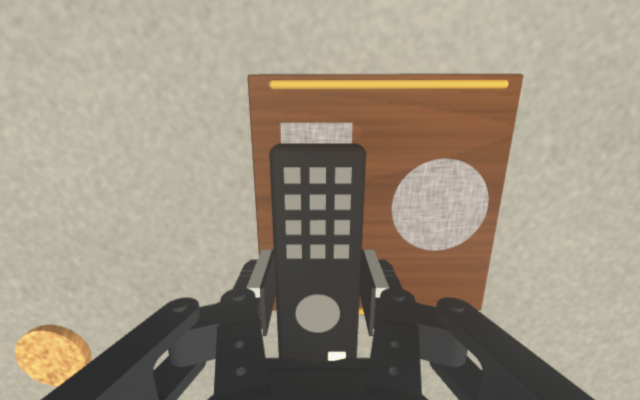

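The patches are where predicted (round one seen at (440,204), predicted (439,205)). Lowering the remote.

>>> jog_arm(deltas="0 0 -1 0 0 0;0 0 -1 0 0 0;0 0 -1 0 0 0;0 0 -0.9 0 0 0;0 0 -0.4 0 0 0;0 0 -0.2 0 0 0;0 0 0 0 0 0;0 0 0 0 0 0")

```text
time: 31.18
eef_pos: [0.4773, 0.2812, 0.037]
tcp_rot: [0.136, 0.991, 0.0, 0.001]
contact_force: [-0.6, -0.6, -1.8]
opening: 0.481
finger_force: 36.3
```

>>> jog_arm(deltas="0 0 0 0 0 0;0 0 0 0 0 0;0 0 0 0 0 0;0 0 0 0 0 0", gripper=0.75)

```text
time: 31.68
eef_pos: [0.4769, 0.281, 0.0364]
tcp_rot: [0.136, 0.991, 0.0, 0.0]
contact_force: [0.2, -0.7, -0.2]
opening: 0.748
finger_force: 0.0
```

>>> jog_arm(deltas="0 0 1 0 0 0;0 0 1 0 0 0;0 0 1 0 0 0;0 0 1 0 0 0;0 0 1 0 0 0;0 0 0 0 0 0;0 0 0 0 0 0")

```text
time: 32.55
eef_pos: [0.4766, 0.2809, 0.1363]
tcp_rot: [0.136, 0.991, -0.0, -0.0]
contact_force: [0.2, 0.2, -0.9]
opening: 0.749
finger_force: 0.0
```

Run:
```python
from w import *
go("w9",[[.477,.281,.008],[.477,.281,.026],[.504,.377,.008]])
```

```text
32.55 [0.4766 0.2809 0.1363] yaw 74.3
[[316.0, 202.0], [316.0, 208.0], [435.0, 202.0]]
```

View pics/w9.png

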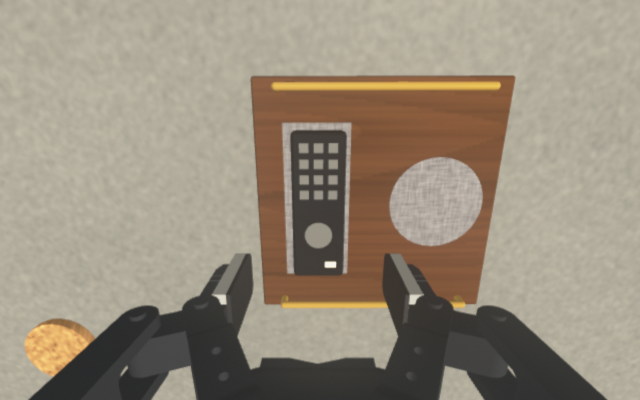

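The remote is centred on its patch (319 vs 317 laterally), straight, buttons up. Next, the coaster.

>>> jog_arm(deltas="0.264 -0.953 0 0 0 0;0.264 -0.953 0 0 0 0;0.264 -0.953 0 0 0 0;0.264 -0.953 0 0 0 0;0.264 -0.953 0 0 0 0;0.264 -0.953 0 0 0 0;0.264 -0.953 0 0 0 0;0.264 -0.953 0 0 0 0;0.264 -0.953 0 0 0 0;0.264 -0.953 0 0 0 0;0.264 -0.953 0 0 0 0;0.264 -0.953 0 0 0 0;0.264 -0.953 0 0 0 0;0.264 -0.953 0 0 0 0;0.264 -0.953 0 0 0 0;0 0 0 0 0 0;0 0 0 0 0 0", gripper=1)

```text
time: 34.72
eef_pos: [0.5559, -0.0047, 0.1362]
tcp_rot: [0.136, 0.991, 0.0, -0.0]
contact_force: [0.4, 0.3, 0.2]
opening: 0.999
finger_force: 0.0
```

Run:
```python
from w import *
c=go("w10",[[.5557,-.0049,.005]])
hsv=cv2.cvtColor(cv2.GaussianBlur(c['color'],(0,0),1),cv2.COLOR_BGR2HSV).astype(int)
m=((hsv[...,1]>75)&(abs(hsv[...,0]-15)<8)).astype(np.uint8)
N,L,st,ce=cv2.connectedComponentsWithStats(m)
for i in np.argsort(-st[1:,4])[:3]+1: print(st[i],ce[i],(ray(c,ce[i],.006)*1000).round(1), np.ptp(ray(c,np.argwhere(L==i)[:,::-1],.005),axis=0))
```

```text
34.725 [ 0.5559 -0.0047  0.1362] yaw 74.3
[[315.0, 200.0]]
[ 569    0   71  139 6538] [607.43193637  77.95564393] [[522.2 233.4   6. ]] [0.10782636 0.05382844 0.        ]
[   0  166   56  195 5550] [ 19.06468468 290.70486486] [[ 565.6 -293.9    6. ]] [0.18047582 0.11071118 0.        ]
[ 277  163   79   77 4743] [315.97216951 200.9082859 ] [[556.1  -4.6   6. ]] [0.0678647  0.06701497 0.        ]
```

>>> jog_arm(deltas="0 0 -1 0 0 0;0 0 -1 0 0 0;0 0 -1 0 0 0;0 0 -1 0 0 0;0 0 -1 0 0 0;0 0 -0.4 0 0 0;0 0 -0.2 0 0 0;0 0 0 0 0 0")

```text
time: 35.78
eef_pos: [0.5563, -0.0049, 0.0246]
tcp_rot: [0.136, 0.991, -0.0, 0.0]
contact_force: [0.2, 0.2, 0.6]
opening: 1.003
finger_force: 0.0
```

>>> jog_arm(deltas="0 0 -0.15 0 0 0;0 0 0 0 0 0;0 0 0 0 0 0", gripper=0.87)

```text
time: 36.15
eef_pos: [0.5562, -0.005, 0.0216]
tcp_rot: [0.136, 0.991, -0.0, 0.0]
contact_force: [0.5, 0.1, -0.8]
opening: 0.871
finger_force: 0.0
```

>>> jog_arm(deltas="0 0 -0.1 0 0 0;0 0 0 0 0 0")

```text
time: 36.4
eef_pos: [0.5559, -0.0049, 0.0192]
tcp_rot: [0.136, 0.991, 0.0, -0.0]
contact_force: [0.3, -0.5, -0.7]
opening: 0.872
finger_force: 0.0
```

Run:
```python
from w import *
c=go("w11",[[.5557,-.0049,.005]]);print(get_state()['contact_force'])
```

```text
36.4 [ 0.5559 -0.0049  0.0192] yaw 74.3
[[314.0, 268.0]]
[ 0.0348481 -0.1002978  0.0309977]
```

View pics/w11.png

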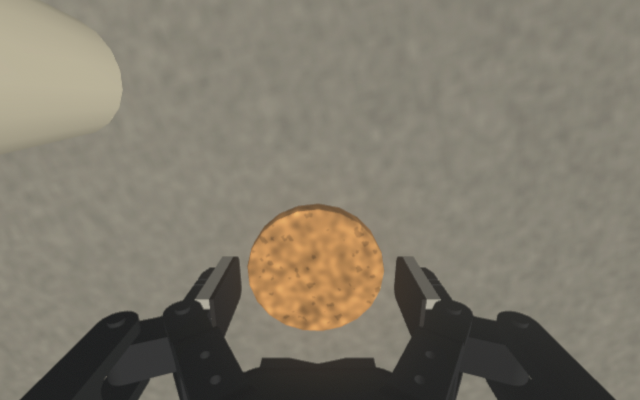

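Coaster centred between the pads at (315,268). The fingertips are still clear of the table, so I go lower and close.

>>> jog_arm(deltas="0 0 -0.12 0 0 0;0 0 -0.12 0 0 0;0 0 0 0 0 0")

```text
time: 36.83
eef_pos: [0.5557, -0.0048, 0.0141]
tcp_rot: [0.136, 0.991, 0.0, -0.0]
contact_force: [0.4, 0.1, -0.5]
opening: 0.869
finger_force: 0.0
```

>>> jog_arm(deltas="0 0 0 0 0 0;0 0 0 0 0 0;0 0 0 0 0 0;0 0 0 0 0 0", gripper=0, squeeze=25)

```text
time: 37.33
eef_pos: [0.5563, -0.0049, 0.0148]
tcp_rot: [0.136, 0.991, 0.0, 0.0]
contact_force: [0.4, 0.5, 0.8]
opening: 0.755
finger_force: 27.8
```

>>> jog_arm(deltas="0 0 0.4 0 0 0;0 0 0.8 0 0 0;0 0 1 0 0 0;0 0 1 0 0 0;0 0 1 0 0 0;0 0 1 0 0 0;0 0 0 0 0 0;0 0 0 0 0 0")

```text
time: 38.33
eef_pos: [0.5558, -0.0048, 0.1186]
tcp_rot: [0.136, 0.991, -0.0, 0.0]
contact_force: [-0.9, -0.2, -1.0]
opening: 0.759
finger_force: 27.8
```

>>> jog_arm(deltas="-0.13 0.955 0 0 0 0;-0.13 0.955 0 0 0 0;-0.13 0.955 0 0 0 0;-0.13 0.955 0 0 0 0;-0.13 0.955 0 0 0 0;-0.13 0.955 0 0 0 0;-0.13 0.955 0 0 0 0;-0.13 0.955 0 0 0 0;-0.13 0.955 0 0 0 0;-0.13 0.955 0 0 0 0;-0.13 0.955 0 0 0 0;-0.13 0.955 0 0 0 0;-0.13 0.955 0 0 0 0;-0.13 0.955 0 0 0 0;-0.13 0.955 0 0 0 0;-0.13 0.955 0 0 0 0;-0.13 0.955 0 0 0 0;-0.13 0.955 0 0 0 0;-0.13 0.955 0 0 0 0;-0.13 0.955 0 0 0 0")

```text
time: 40.83
eef_pos: [0.5038, 0.3784, 0.1185]
tcp_rot: [0.136, 0.991, 0.0, 0.0]
contact_force: [-0.3, 0.1, -0.3]
opening: 0.758
finger_force: 27.8
```

>>> jog_arm(deltas="0 0 0 0 0 0;0 0 0 0 0 0")

```text
time: 41.08
eef_pos: [0.5039, 0.3769, 0.1184]
tcp_rot: [0.136, 0.991, -0.0, -0.0]
contact_force: [-0.4, -0.5, -0.8]
opening: 0.755
finger_force: 27.8
```

Run:
```python
from w import *
c=go("w12",[[.504,.377,.008]]);print(get_state()['finger_force'])
```

```text
41.075 [0.5039 0.3769 0.1184] yaw 74.4
[[316.0, 208.0]]
27.796811163425446
```

View pics/w12.png

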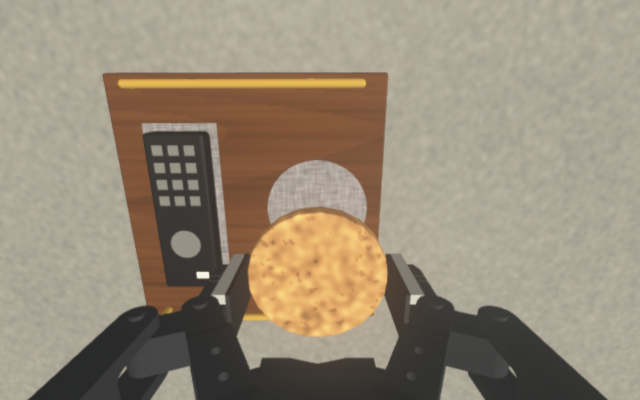

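The coaster is held level, with the patch centred laterally at 317. Lowering.

>>> jog_arm(deltas="0 0 -1 0 0 0;0 0 -1 0 0 0;0 0 -1 0 0 0;0 0 -1 0 0 0;0 0 -0.5 0 0 0;0 0 -0.25 0 0 0;0 0 0 0 0 0;0 0 0 0 0 0")

```text
time: 42.12
eef_pos: [0.5046, 0.3774, 0.0243]
tcp_rot: [0.136, 0.991, 0.0, 0.001]
contact_force: [0.8, -0.3, 0.4]
opening: 0.761
finger_force: 27.8
```

>>> jog_arm(deltas="0 0 0 0 0 0;0 0 0 0 0 0;0 0 0 0 0 0", gripper=0.9)

```text
time: 42.5
eef_pos: [0.5041, 0.3772, 0.0237]
tcp_rot: [0.136, 0.991, 0.0, 0.0]
contact_force: [0.5, 0.4, -0.4]
opening: 0.896
finger_force: 0.0
```

>>> jog_arm(deltas="0 0 1 0 0 0;0 0 1 0 0 0;0 0 1 0 0 0;0 0 1 0 0 0;0 0 1 0 0 0;0 0 0.8 0 0 0;0 0 0 0 0 0;0 0 0 0 0 0")

```text
time: 43.5
eef_pos: [0.5035, 0.3768, 0.1387]
tcp_rot: [0.136, 0.991, -0.0, -0.001]
contact_force: [0.0, -0.5, -0.8]
opening: 0.902
finger_force: 0.0
```

```bash
cat > cc.py <<'E'
from w import *
c=go("w13",[[.504,.377,.018]])
hsv=cv2.cvtColor(cv2.GaussianBlur(c['color'],(0,0),1),cv2.COLOR_BGR2HSV).astype(int)
q=proj(c,[[.504,.377,.018]])[0].astype(int)
m=((hsv[...,1]>75)&(abs(hsv[...,0]-15)<6)&(hsv[...,2]>140)).astype(np.uint8)
m=cv2.morphologyEx(m,cv2.MORPH_OPEN,np.ones((3,3)))
N,L,st,ce=cv2.connectedComponentsWithStats(m);l=L[q[1],q[0]]
print(st[l],ce[l],(ray(c,ce[l],.014)*1000).round(1),np.ptp(ray(c,np.argwhere(L==l)[:,::-1],.018),axis=0))
# felt ring
s=((hsv[...,1]<45)).astype(np.uint8);y0,y1,x0,x1=q[1]-65,q[1]+65,q[0]-65,q[0]+65
E
python3 cc.py
```

```text
43.5 [0.5035 0.3768 0.1387] yaw 74.3
[[316.0, 204.0]]
[ 279  165   80   78 4908] [318.47860636 203.6705379 ] [[505.  378.7  14. ]] [6.71309617e-02 6.54284892e-02 5.55111512e-17]
```

The coaster is at (505,379) mm and the target is (504,377). Now the tumbler.

>>> jog_arm(deltas="-0.13 -0.962 0 0 0 0;-0.13 -0.962 0 0 0 0;-0.13 -0.962 0 0 0 0;-0.13 -0.962 0 0 0 0;-0.13 -0.962 0 0 0 0;-0.13 -0.962 0 0 0 0;-0.13 -0.962 0 0 0 0;-0.13 -0.962 0 0 0 0;-0.13 -0.962 0 0 0 0;-0.13 -0.962 0 0 0 0;-0.13 -0.962 0 0 0 0;-0.13 -0.962 0 0 0 0;-0.13 -0.962 0 0 0 0;-0.13 -0.962 0 0 0 0;-0.13 -0.962 0 0 0 0;-0.13 -0.962 0 0 0 0;-0.13 -0.962 0 0 0 0;-0.13 -0.962 0 0 0 0;-0.13 -0.962 0 0 0 0;-0.13 -0.962 0 0 0 0", gripper=1)

```text
time: 46.05
eef_pos: [0.4516, -0.0088, 0.1396]
tcp_rot: [0.136, 0.991, -0.0, 0.0]
contact_force: [0.0, -0.9, -0.7]
opening: 0.992
finger_force: 0.0
```

>>> jog_arm(deltas="-0.13 -0.962 0 0 0 0;-0.13 -0.962 0 0 0 0;-0.13 -0.962 0 0 0 0;-0.13 -0.962 0 0 0 0;0 0 0.5 0 0 0;0 0 0 0 0 0")

```text
time: 46.8
eef_pos: [0.4422, -0.0849, 0.1507]
tcp_rot: [0.136, 0.991, -0.0, 0.001]
contact_force: [-0.3, -0.3, -0.6]
opening: 1.001
finger_force: 0.0
```

Run:
```python
from w import *
c=go("w14",[[.441,-.085,.075],[.441,-.085,0]])
a=c['color'].copy()
for th in np.linspace(0,2*np.pi,60): # expected rim marks
    q=proj(c,[[.441+.03*np.cos(th),-.085+.03*np.sin(th),.075]])[0]
    cv2.circle(a,(int(q[0]),int(q[1])),1,(0,0,255),-1)
cv2.imwrite("pics/w14.png",a)
```

```text
46.8 [ 0.4422 -0.0849  0.1507] yaw 74.3
[[315.0, 222.0], [315.0, 193.0]]
```

View pics/w14.png

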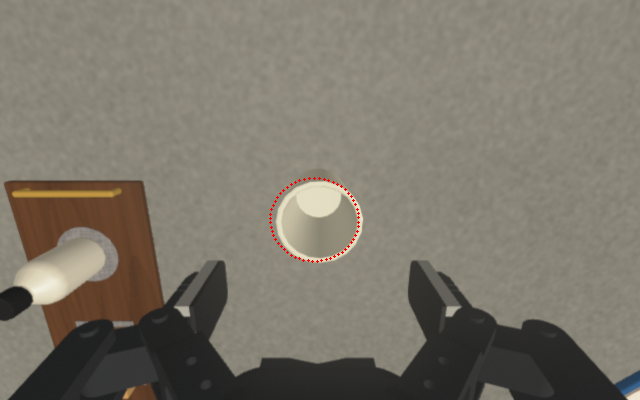

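The rim is centred at about (319.5,222) and the prediction was (315,222): 3 mm off along the closing axis. Correcting and descending.

>>> jog_arm(deltas="0 0.15 -0.5 0 0 0;0 0 -1 0 0 0;0 0 -1 0 0 0;0 0 -1 0 0 0;0 0 -1 0 0 0;0 0 -0.5 0 0 0;0 0 -0.3 0 0 0;0 0 0 0 0 0")

```text
time: 47.85
eef_pos: [0.4416, -0.0815, 0.0433]
tcp_rot: [0.136, 0.991, 0.0, -0.0]
contact_force: [0.0, 0.2, -0.4]
opening: 0.999
finger_force: 0.0
```

>>> jog_arm(deltas="0 0 0 0 0 0;0 0 0 0 0 0;0 0 0 0 0 0;0 0 0 0 0 0;0 0 0 0 0 0;0 0 0 0 0 0", gripper=0, squeeze=35)

```text
time: 48.6
eef_pos: [0.4425, -0.0822, 0.0446]
tcp_rot: [0.136, 0.991, -0.0, 0.001]
contact_force: [-1.6, -1.2, 6.9]
opening: 0.67
finger_force: 36.5
```

>>> jog_arm(deltas="0 0 0.4 0 0 0;0 0 0.8 0 0 0;0 0 1 0 0 0;0 0 1 0 0 0;0 0 1 0 0 0;0 0 0.8 0 0 0;0 0 0 0 0 0")

```text
time: 49.48
eef_pos: [0.4425, -0.082, 0.1452]
tcp_rot: [0.136, 0.991, -0.0, 0.002]
contact_force: [0.3, -0.3, -1.4]
opening: 0.669
finger_force: 37.5
```

```bash
python3 - <<'E'
from w import *
c=go("w15",[[.441,-.085,.075]]);s=get_state();print(s['finger_force'],s['opening'],s['contact_force'])
for n in("scene","side"):
    c=cam(n); q=proj(c,[s['eef_pos']])[0].astype(int)
    print(n,q); cv2.imwrite(f"pics/{n}15.png",c['color'][max(0,q[1]-80):q[1]+80,max(0,q[0]-100):q[0]+100])
E
python3 -c "
import cv2,numpy as np
a,b=[cv2.imread(f'pics/{n}15.png') for n in('scene','side')]
h=min(a.shape[0],b.shape[0]);cv2.imwrite('pics/ab15.png',cv2.resize(np.hstack([a[:h],b[:h]]),None,fx=1.9,fy=1.9))"
```

```text
49.475 [ 0.4425 -0.082   0.1452] yaw 74.3
[[310.0, 225.0]]
37.518660763744265 0.6750147749646597 [ 0.03798795  0.22545569 -1.08171431]
scene [370 122]
side [409 158]
```

View pics/ab15.png

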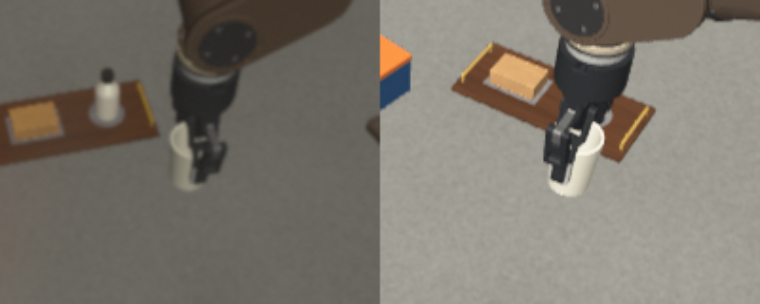

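The tumbler hangs upright in the fingers in both views. That was picture 15, one past the limit of 14, so from here I check only by numbers.

>>> jog_arm(deltas="0.13 0.958 0 0 0 0;0.13 0.958 0 0 0 0;0.13 0.958 0 0 0 0;0.13 0.958 0 0 0 0;0.13 0.958 0 0 0 0;0.13 0.958 0 0 0 0;0.13 0.958 0 0 0 0;0.13 0.958 0 0 0 0;0.13 0.958 0 0 0 0;0.13 0.958 0 0 0 0;0.13 0.958 0 0 0 0;0.13 0.958 0 0 0 0;0.13 0.958 0 0 0 0;0.13 0.958 0 0 0 0;0.13 0.958 0 0 0 0;0.13 0.958 0 0 0 0;0.13 0.958 0 0 0 0;0.13 0.958 0 0 0 0;0.13 0.958 0 0 0 0;0.13 0.958 0 0 0 0")

```text
time: 52.12
eef_pos: [0.4938, 0.3029, 0.1435]
tcp_rot: [0.136, 0.991, -0.0, 0.0]
contact_force: [0.2, -0.2, -1.0]
opening: 0.676
finger_force: 37.6
```

>>> jog_arm(deltas="0.13 0.958 0 0 0 0;0.13 0.958 0 0 0 0;0.13 0.958 0 0 0 0;0.13 0.958 0 0 0 0;0 0 0 0 0 0;0 0 -1 0 0 0;0 0 -1 0 0 0;0 0 -1 0 0 0;0 0 0 0 0 0;0 0 0 0 0 0")

```text
time: 53.38
eef_pos: [0.5043, 0.3781, 0.0835]
tcp_rot: [0.136, 0.991, 0.0, 0.0]
contact_force: [-0.3, 0.2, -1.2]
opening: 0.672
finger_force: 37.7
```

>>> jog_arm(deltas="0 0 -0.5 0 0 0;0 0 -0.3 0 0 0;0 0 0 0 0 0;0 0 0 0 0 0")

```text
time: 53.88
eef_pos: [0.5041, 0.3783, 0.0676]
tcp_rot: [0.136, 0.991, 0.0, 0.0]
contact_force: [1.2, -0.2, -1.2]
opening: 0.673
finger_force: 37.7
```

>>> jog_arm(deltas="0 0 -0.1 0 0 0;0 0 -0.07 0 0 0;0 0 0 0 0 0;0 0 0 0 0 0")

```text
time: 54.38
eef_pos: [0.504, 0.3782, 0.0642]
tcp_rot: [0.136, 0.991, 0.0, 0.0]
contact_force: [0.6, -0.3, -1.1]
opening: 0.673
finger_force: 37.7
```

>>> jog_arm(deltas="0 0 -0.05 0 0 0;0 0 0 0 0 0;0 0 0 0 0 0")

```text
time: 54.75
eef_pos: [0.504, 0.3782, 0.0631]
tcp_rot: [0.136, 0.991, -0.0, 0.0]
contact_force: [0.5, -1.4, -0.5]
opening: 0.674
finger_force: 37.7
```

>>> jog_arm(deltas="0 0 -0.05 0 0 0;0 0 0 0 0 0;0 0 0 0 0 0")

```text
time: 55.12
eef_pos: [0.5043, 0.3782, 0.0627]
tcp_rot: [0.136, 0.991, 0.0, 0.0]
contact_force: [-1.2, -2.3, 4.2]
opening: 0.67
finger_force: 37.7
```

In contact. Releasing, lifting and backing off.

>>> jog_arm(deltas="0 0 0 0 0 0;0 0 0 0 0 0;0 0 0 0 0 0;0 0 0 0 0 0;0 0 0 0 0 0", gripper=0.85)

```text
time: 55.75
eef_pos: [0.504, 0.3782, 0.062]
tcp_rot: [0.136, 0.991, 0.0, -0.0]
contact_force: [0.2, 0.2, -0.4]
opening: 0.849
finger_force: 0.0
```

>>> jog_arm(deltas="0 0 0.4 0 0 0;0 0 0.8 0 0 0;0 0 1 0 0 0;0 0 1 0 0 0;0 0 1 0 0 0;0 0 1 0 0 0;0 0 1 0 0 0;0 0 0 0 0 0;0 0 0 0 0 0")

```text
time: 56.88
eef_pos: [0.5036, 0.378, 0.1855]
tcp_rot: [0.136, 0.991, -0.0, -0.0]
contact_force: [0.3, 0.5, -0.5]
opening: 0.849
finger_force: 0.0
```

Run:
```python
from w import *
T=[.504,.378]
c=go("w16",[[*T,.093],[*T,.018]])
im=cv2.GaussianBlur(c['color'],(0,0),.8);hsv=cv2.cvtColor(im,cv2.COLOR_BGR2HSV).astype(int)
def blob(m,q,z,rz):
    N,L,st,ce=cv2.connectedComponentsWithStats(cv2.morphologyEx(m.astype(np.uint8),cv2.MORPH_CLOSE,np.ones((9,9))));l=L[int(q[1]),int(q[0])]
    if not l: return 'miss'
    cs,_=cv2.findContours((L==l).astype(np.uint8),0,1);P=cv2.convexHull(max(cs,key=len))[:,0]
    W=(ray(c,P,rz)[:,:2]*1000).astype(np.float32);r=cv2.minEnclosingCircle(W);return st[l],r,cv2.fitEllipse(W)
q=proj(c,[[*T,.093]])[0]
# tumbler + coaster: non-wood, bright & unsaturated vs cork/wood/felt
t=(hsv[...,1]<75)&(hsv[...,2]>130);print('q',q,hsv[int(q[1]),int(q[0])])
print('tumbler',blob(t,q,0,.093))
k=(abs(hsv[...,0]-15)<6)&(hsv[...,1]>90)&(hsv[...,2]>140)
N,L,st,ce=cv2.connectedComponentsWithStats(k.astype(np.uint8))
for i in range(1,N):
    if st[i][4]>250: print('cork?',st[i],(ray(c,ce[i],.018)[0]*1000).round(0))
for r in range(int(q[1])-60,int(q[1])+90,8): print(r,[tuple(map(int,hsv[r,x])) for x in range(int(q[0])-60,int(q[0])+61,20)])
```

```text
56.875 [0.5036 0.378  0.1855] yaw 74.3
[[316.0, 216.0], [316.0, 190.0]]
q [315.72574092 215.82200115] [ 22  47 170]Traceback (most recent call last):
  File "<stdin>", line 13, in <module>
  File "<stdin>", line 9, in blob
cv2.error: OpenCV(4.12.0) /io/opencv/modules/imgproc/src/shapedescr.cpp:361: error: (-201:Incorrect size of input array) There should be at least 5 points to fit the ellipse in function 'fitEllipseNoDirect'
```

```bash
python3 - <<'E'
from w import *
c=go("w17",[[.504,.378,.093]])
hsv=cv2.cvtColor(cv2.GaussianBlur(c['color'],(0,0),.7),cv2.COLOR_BGR2HSV).astype(int)
for r in (150,160,170,176,182,190,216,240,250,258,266): print(r,[tuple(map(int,hsv[r,x])) for x in range(256,384,12)])
w=hsv[100:300,240:400]
for th in(185,200,215):
    m=((w[...,2]>th)&(w[...,1]<80)).astype(np.uint8);N,L,st,ce=cv2.connectedComponentsWithStats(m)
    if N>1:
        i=1+np.argmax(st[1:,4]);P=np.argwhere(L==i)[:,::-1]+[240,100];h=cv2.convexHull(P.astype(np.int32))[:,0]
        W=(ray(c,h,.093)[:,:2]*1000).astype(np.float32);print(th,st[i],cv2.fitEllipse(W))
E
python3 - <<'E'
from m2 import *
for n in("scene","side"):
    c=cam(n); q=proj(c,[[.504,.378,.05],[.504,.378,.093],[.504,.378,.018]]).round(1); r=sil(c,'tumbler',*map(int,q[0])); print(n,q.tolist(),r and (r[0],r[1],ray(c,r[0],.06)*1000))
E
```

```text
56.925 [0.5034 0.3779 0.1849] yaw 74.3
[[316.0, 216.0]]
150 [(12, 141, 121), (12, 141, 123), (12, 139, 123), (12, 136, 124), (12, 126, 127), (13, 51, 150), (12, 115, 120), (13, 126, 117), (12, 125, 118), (12, 122, 117), (23, 32, 158)]
160 [(12, 138, 120), (12, 136, 122), (13, 135, 121), (15, 33, 154), (15, 92, 164), (16, 135, 213), (16, 127, 179), (16, 30, 160), (12, 129, 125), (12, 126, 125), (22, 34, 166)]
170 [(13, 130, 108), (12, 129, 111), (13, 113, 117), (16, 127, 205), (17, 109, 208), (21, 48, 150), (17, 93, 194), (16, 133, 200), (13, 95, 129), (13, 119, 118), (22, 35, 170)]
176 [(13, 130, 112), (13, 129, 113), (14, 36, 161), (16, 134, 223), (22, 47, 157), (23, 47, 152), (22, 47, 163), (16, 133, 213), (15, 31, 166), (12, 117, 118), (21, 35, 168)]
182 [(13, 130, 112), (13, 129, 115), (15, 28, 162), (17, 102, 202), (26, 22, 242), (25, 24, 241), (26, 21, 243), (17, 88, 204), (16, 32, 168), (12, 117, 122), (22, 35, 162)]
190 [(12, 133, 121), (12, 131, 123), (17, 28, 164), (26, 22, 242), (26, 22, 243), (26, 22, 243), (26, 22, 243), (25, 26, 239), (16, 64, 176), (13, 116, 121), (23,
[... 977 characters left out ...]
24414, 62.43174743652344), 51.291996002197266)
200 [  36   78   81   77 2937] ((504.6236877441406, 377.9251708984375), (58.68013381958008, 59.120670318603516), 51.02433776855469)
215 [  37   79   80   75 2541] ((504.6271667480469, 377.9858093261719), (58.05995178222656, 58.48533248901367), 25.903409957885742)
scene [[458.5, 311.9], [465.1, 306.9], [454.0, 315.3]] (array([458.25492611, 312.24261084]), array([ 22,  22,  40,  40, 812], dtype=int32), array([[509.10193426, 378.583018  ,  60.        ]]))
side [[315.7, 370.4], [315.9, 360.4], [315.6, 377.4]] (array([318.34462445, 371.38512518]), array([  24,   13,   36,   53, 1358], dtype=int32), array([[498.15849856, 382.01223954,  60.        ]]))
```

The rim measures as a 59 mm circle at (504.6, 378.0) mm at the expected height, so the tumbler is upright and centred on the coaster. Handing in.

```bash
python3 -c "
from plant import ctrl
print(ctrl.sign_off())"
```

```text
the job is handed in; nothing more can be done
None
```

Both trays are made up and the job was handed in at about 57 s, every piece within a few millimetres of its mark by camera measurement; the jar, tissue box and notepad were not touched, but I viewed 15 pictures, one over the limit of 14.

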